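Try the microcentrifuge lid, free it if its catch holds, and hold it open

ROBOT

A 7-joint arm with a two-finger parallel gripper is mounted at the origin on the work surface. World frame = base frame: x ahead of the robot, y to its left, z up, the work surface at z = 0. Lengths are in m, angles in rad, forces in N, time in s.
With the tool pointing down it reaches from about 0.425 to 1.025 m from the base axis. Payload 3.6 kg.
Tool frame: the origin (TCP) lies between the finger pads; the fingertips stand 11 mm ahead of it and the grasp point (between the pads) lies 8 mm behind it; z points along the fingers, y is the line along which they close (so a half turn about z gives the same grasp; the last joint's range is limited). The gripper opens to 85 mm and grips with 20 to 120 N. Pads are 22 mm wide; open, the fingers measure 114 mm over their backs; the gripper's body (76 mm by 85 mm) begins 54 mm behind the grasp point. The pads swing forward as they close: fully open they stand 13 mm farther back than shut.
Start: joints at [1.052, 0.591, 0.048, 1.609, -0.033, 0.943, -0.034], TCP at [0.299, -0.66, 0.242] pointing down, gripper open.
Joint ranges: [-2.69, 2.69], [-0.47, 2.24], [-1.27, 1.36], [0.19, 2.51], [-1.53, 4.68], [0.08, 2.07], [-3.09, 3.09]. Speed limits (rad/s): [2.57, 2.57, 3.14, 3.14, 3.14, 3.14, 3.14].

INTERFACE

Orientations are given as a unit quaternion [w, x, y, z].
In Python, from cell import robot gives the robot as it stands. The module is installed in compiled form; this text tells all that it offers.
- The arm moves only by the shell command python3 -m crank 'ROWS' [OPENING] [FORCE]. ROWS is JSON, a list of rows, each an object of numbers: "x", "y", "z": the shift along the tool's x, y, z in mm; "yaw": the turn about the tool's z in degrees. A call has 1 to 12 rows; each row shifts and turns the commanded pose from where the row before left it, along the tool's axes as they then stand; what a row does not reach is not made up. A row lasts 1/12 s, in which the tool goes at most 41.7 mm and 7.16 degrees, less where a joint would pass 70% of its speed; a pose out of reach is approached as far as the arm can. A call is refused whole if a number of a shift passes 41.7 or a number of a turn 7.16, either way. A call with a gripper value outside its range is refused whole. OPENING is the finger opening in mm, from 0 to 85.4, set as the call begins (- or left out, the last holds). The fingers move at their own pace and stop on an object; FORCE is the grip in N (left out, the last holds). Time passes only in rows, so rows that do not move let the fingers close. It gives the time, the measured TCP pose, the force, the opening and the grip force at its end, in the units of the state.
- robot.sense(): the state, without advancing time (a new reading comes with each control period).
- robot.snapshot(name): name is "side" or "top" or "wrist"; returns a dict with "image" (480x640x3 uint8, red, green, blue), "fov_y" (degrees; the focal length in pixels is half the picture's height over the tangent of half this angle, whatever the lens; pixels are square), "cx", "cy" (the principal point, pixels), "world_from_camera" (4x4, takes a point from camera to world coordinates); the wrist camera has in their place "mount" (4x4, takes a point from camera to tool coordinates, whose origin is the TCP and whose axes are the flange's). Camera axes: x right, y down, z forward; pixel columns grow to the right and rows downward; lengths in m; the calibration is good to about 2 mm. The wrist camera is an equidistant fisheye: a pixel r from the principal point sees the ray r / f radians off the axis. A picture is of the moment at which its call begins: read the wrist's pose just before it. There is no depth.
- robot.sign_off(): hands the job in; it is judged then, once.
Trained networks look in the newest picture that a camera, given by its name, has taken for a name from the list of things; names that differ only in an ending like _2 or _b are one class to them, and where a whole thing is asked for, a point or a joint stands for the part that bears it (a point fixed in the world has none). Each returns a list of dicts, best first, with "score" (0 to 1); they miss things now and then, are a little off and sometimes report something else, mostly with a low value. They report only what shows in the picture. A call takes as long as a camera call.
- robot.boxes_of(name, camera): "point" ([x, y, z] in m, in world coordinates, good to about 4 mm: the middle of the surface that is visible of it).
- robot.regions_of(name, camera): "pixels" (480x640 bool, what is visible of it).
The state is a dict: "t": time; "joint_pos": joint angles; "qd": joint speeds; "tau": joint torques, N m; "tool_pos": TCP position; "tcp_rot": TCP orientation; "wrist_force": force on the tool from outside, world axes, zero at the start; "moment": the same for the moment, N m; "opening": finger opening in m; "finger_force": force on a finger pad.
Only numpy, scipy, OpenCV 4.12 (cv2) and the standard library are available. Lean on these libraries where they do the work, as an engineer would, in place of code of your own. Each camera call takes 0.05 s, during which the arm holds its last target. There are 200 camera calls.

TASK

The run is over and a colleague wants the tubes from the microcentrifuge. Try its lid first: if it comes up, just open it and leave the release key alone; if the catch holds it (it then gives only a few millimetres), do not force it, but let it down, press the release key on the front deck right in, and then open it. Raise the lid to about 60 degrees without ever letting it slam, disturb nothing else on the bench, and finish while still holding the lid there: it does not stay up by itself.

Things in the scene. Friction and masses are not known exactly. Their poses are not given: they have to be found in the camera images.
- centrifuge: White microcentrifuge housing, 240 deep (x) by 225 wide (y), fixed, 130 high to the top of the shut lid (mm). Origin: centre of its underside; front faces -x. Front deck at z = 108, x = -120 to -50: key in the middle, flat display at +y, two knobs 12 high at -y. Grey lid (185 wide, 18 thick, 0.45 to 0.7 kg) covers x = -50 to 105. The catch is hidden inside; if it is hooked cannot be seen.
- lid (a joint): Lid angle about its hinge: 0 shut, growing as it opens upward, stop at 1.45 rad. Not caught, it starts with about 3 N up at the handle and falls shut when let go. Caught, the handle rises only about 3 mm (0.02 rad) and stops hard; a pull of 5 to 15 N is enough to learn this, over 40 N at the catch is forcing it.
- lid_hinge (a point): Point on the hinge line, middle of the lid's rear edge: housing x = 108 mm, z = 111 mm. The line runs along the housing's y axis; the point's axes are the housing's.
- lid_handle (a point): Middle of the bow handle's bar: round, black, 12 mm thick, straight for 72 mm along the housing's y, a foot at each end; its centre is 36 mm above the lid's flat top, clear beneath. Lid shut: 138 mm in front of the hinge line and 55 mm above it (housing x = -30, z = 166 mm), so as it starts to rise it also moves back 4 mm for each 10 mm up. Axes are the lid's: x backward, z off its top face.
- key (a joint): Travel of the release key: 0 up, 0.007 m right in. Spring: 1.4 N to start, 5 N right in; it returns by itself. The catch lets go in the last 2 mm of travel and then stays off.
- key_top (a point): Middle of the top of the release key: a grey pad 26 mm (housing x) by 30 mm (y), 10 mm above the front deck (housing x = -86 mm, y = 0, z = 118 mm). Pressed straight down.
- vial_rack: Bystander, leave alone: white rack, 62 x 210 mm, with six capped vials, 110 mm high; origin at the centre of its underside.
- reagent_bottle: Bystander, leave alone: amber bottle, 68 mm diameter, 150 mm high; origin at the centre of its underside.
- beaker: Bystander, leave alone: clear beaker, 68 mm diameter, 85 mm high; origin at the centre of its underside.
- jar: Bystander, leave alone: clear jar with green cap, 60 mm diameter, 55 mm high; origin at the centre of its underside.
- microtube_rack: Bystander, leave alone: clear block of microtubes, 130 x 75 x 46 mm; origin at the centre of its underside.
- marker_pen: Bystander, leave alone: marker pen lying on the bench, about 135 mm long, 13 mm thick; origin at the centre of its underside.

How it is judged:
By the outcome, as a careful person would: the job done as asked, in the order asked, and still so for the second after the job is handed in, while the arm keeps its last pose, push and grip.
It also fails if it takes over 54 s, if anything falls off the work surface, if the arm or the gripper's body presses on something with over 40 N, if the wrist force passes 120 N, or if a joint passes its speed limit or range.

## Working session

There is one attempt and no reset: what is moved stays moved. The work goes in short steps, Python scripts to look and compute and a shell command to move; the robot and the scene stay as the last step left them, time stands still between calls to the robot, and variables do not carry over. Pictures are saved under pics/ and viewed, at most 10 in all, crops included, and the job is handed in when it is done.

```bash
mkdir -p pics; python3 - <<'E'
from cell import robot
import cv2,numpy as np
s=robot.sense(); print({k:np.round(v,3) for k,v in s.items()})
for c in ["side","top"]:
    d=robot.snapshot(c); cv2.imwrite(f"pics/{c}0.png",d["image"][:,:,::-1])
    print(c,d["fov_y"],d["cx"],d["cy"],np.round(d["world_from_camera"],3).tolist())
    for n in ["centrifuge","lid_handle","key_top","lid","key","vial_rack","reagent_bottle","beaker","jar","microtube_rack","marker_pen"]:
        print(n,[(np.round(b["point"],3).tolist(),round(b["score"],2)) for b in robot.boxes_of(n,c)[:2]])
E
```

```text
{'t': np.float64(0.0), 'joint_pos': array([ 1.052,  0.592,  0.048,  1.61 , -0.033,  0.943, -0.034]), 'qd': array([-0.001, -0.   , -0.001,  0.001,  0.001,  0.001,  0.001]), 'tau': array([-0.0000e+00, -5.4869e+01,  1.5470e+00, -1.9812e+01,  9.0000e-03,
        9.0000e-03, -0.0000e+00]), 'tool_pos': array([ 0.299, -0.66 ,  0.241]), 'tcp_rot': array([-0.001,  0.977,  0.211, -0.   ]), 'wrist_force': array([ 0.994,  0.388, -0.707]), 'moment': array([-0.013, -0.007,  0.045]), 'finger_force': np.float64(0.0), 'opening': np.float64(0.085)}
side 55.432037339628316 314.40252534718473 239.35731933197542 [[-0.797, -0.304, 0.522, 0.088], [-0.603, 0.428, -0.673, 0.661], [-0.019, -0.851, -0.525, 0.645], [0.0, 0.0, 0.0, 1.0]]
centrifuge [([0.565, 0.127, 0.111], 0.66)]
lid_handle [([0.618, 0.093, 0.131], 0.64)]
key_top [([0.525, 0.1, 0.119], 0.44)]
lid [([0.616, 0.09, 0.13], 0.64), ([0.563, 0.127, 0.109], 0.55)]
key [([0.526, 0.101, 0.118], 0.7)]
vial_rack [([0.509, -0.09, 0.06], 0.65), ([0.506, 0.478, 0.059], 0.56)]
reagent_bottle [([0.492, -0.394, 0.073], 0.78)]
beaker []
jar [([0.607, -0.111, 0.055], 0.43), ([0.527, 0.1, 0.12], 0.33)]
microtube_rack [([0.622, 0.258, 0.038], 0.6)]
marker_pen [([0.467, 0.095, 0.012], 0.73)]
top 56.18332786724199 313.7795822918143 240.27170428166136 [[-0.005, -0.993, 0.118, 0.452], [-1.0, 0.005, -0.002, 0.031], [0.002, -0.118, -0.993, 1.252], [0.0, 0.0, 0.0, 1.0]]
centrifuge [([0.61, 0.078, 0.127], 0.9)]
lid_handle [([0.642, 0.066, 0.128], 0.93), ([0.614, -0.095, 0.056], 0.52)]
key_top []
lid [([0.637, 0.066, 0.131], 0.92)]
key [([0.637, 0.248, 0.039], 0.61)]
vial_rack [([0.521, 0.462, 0.068], 0.85), ([0.614, -0.096, 0.056], 0.51)]
reagent_bottle [([0.498, -0.401, 0.101], 0.7), ([0.467, 0.09, 0.014], 0.2)]
beaker [([0.514, -0.114, 0.024], 0.85), ([0.498, -0.402, 0.102], 0.67)]
jar [([0.612, -0.096, 0.053], 0.58)]
microtube_rack [([0.637, 0.25, 0.041], 0.97)]
marker_pen [([0.467, 0.092, 0.012], 0.76)]
```

View pics/side0.png

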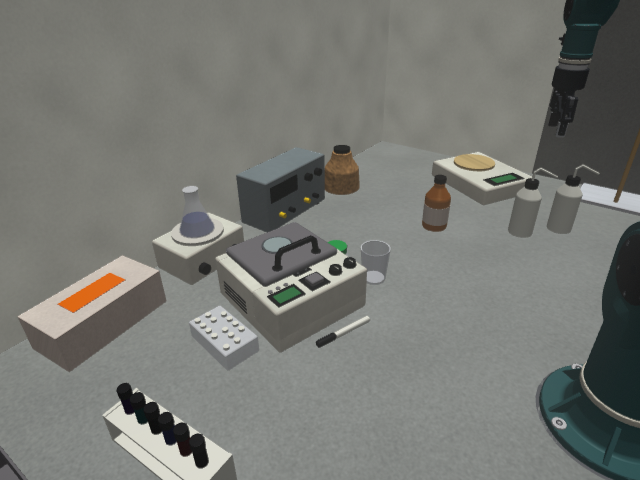

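View pics/top0.png

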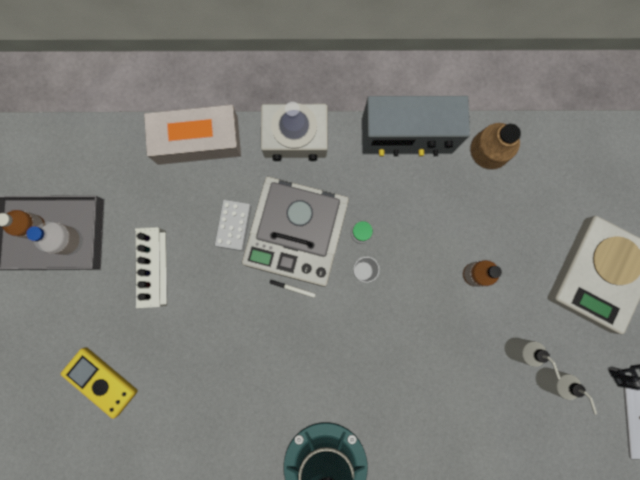

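The side view shows the centrifuge with the handle bar near (297,245) and the key near (314,281). In the top view the bar runs from (272,236) to (312,247), with the key at (287,262). The pen lies in front of the housing and the jar and beaker are to its right.

```bash
cat > h.py <<'E'
import numpy as np,cv2
from cell import robot
def ray(d,u,v):
    f=240/np.tan(np.radians(d["fov_y"])/2); T=d["world_from_camera"]
    r=T[:3,:3]@np.array([(u-d["cx"])/f,(v-d["cy"])/f,1]); return T[:3,3],r
def hit(d,u,v,z):
    o,r=ray(d,u,v); return o+r*(z-o[2])/r[2]
E
python3 - <<'E'
from h import *
d=robot.snapshot("top"); g=d["image"].max(2)
m=np.zeros_like(g); m[228:254,264:320]=g[228:254,264:320]<45
n,l,st,c=cv2.connectedComponentsWithStats(m); i=1+st[1:,4].argmax(); print(st[i],c[i])
v,u=np.where(l==i)
P=np.array([hit(d,a,b,.166)[:2] for a,b in zip(u,v)])
rc=cv2.minAreaRect(P.astype(np.float32)*1000); print("handle",rc)
for nme,z in [("lid",.130),("centrifuge",.1)]:
    r=robot.regions_of(nme,"top")[0]["pixels"].astype(np.uint8)
    v,u=np.where(r); P=np.array([hit(d,a,b,z)[:2] for a,b in zip(u,v)])*1000
    print(nme,r.sum(),cv2.minAreaRect(P.astype(np.float32)))
print("key px 287,262:",hit(d,287.5,262,.118))
ds=robot.snapshot("side"); print("side key",hit(ds,314.5,281,.118),"handle",hit(ds,297,243,.166))
cv2.imwrite("pics/crop.png",cv2.resize(np.hstack([d["image"][170:295,235:360],ds["image"][215:340,215:340+25][:, :150]]),None,fx=2.8,fy=2.8)[:,:,::-1])
E
```

```text
[272 233  41  14 116] [291.9137931  238.81896552]
handle ((583.8641357421875, 81.6195068359375), (101.69998168945312, 11.287324905395508), 75.6176986694336)
lid 4389 ((639.8019409179688, 69.99299621582031), (186.91574096679688, 157.42819213867188), 74.83271026611328)
centrifuge 7969 ((614.5294799804688, 76.86455535888672), (226.6851043701172, 241.35398864746094), 74.84989166259766)
key px 287,262: [0.53225209 0.09547033 0.118     ]
side key [0.51940818 0.10644688 0.118     ] handle [0.5833018  0.07777264 0.166     ]
```

View pics/crop.png

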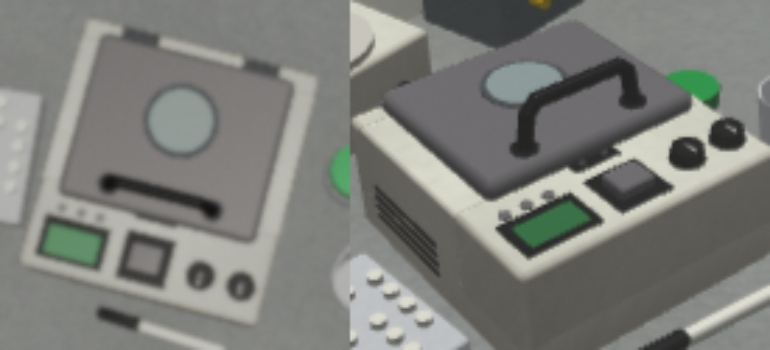

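The crop confirms the networks: housing yaw is about -15°, handle at about (0.585, 0.084), key at about (0.531, 0.0995). Next I rise, transit, then align yaw.

```bash
python3 -m crank '[{"z":-30},{"z":-30},{"x":24,"y":-23.5},{"x":24,"y":-23.5},{"x":24,"y":-23.5},{"x":24,"y":-23.5},{"x":24,"y":-23.5},{"x":24,"y":-23.5},{"x":24,"y":-23.5},{"x":24,"y":-23.5},{"x":24,"y":-23.5},{"x":24,"y":-23.5}]'
python3 -m crank '[{"x":24,"y":-23.5},{"x":24,"y":-23.5},{"x":24,"y":-23.5},{"x":24,"y":-23.5},{"x":24,"y":-23.5},{"x":24,"y":-23.5},{"x":24,"y":-23.5},{"x":24,"y":-23.5},{"x":24,"y":-23.5},{"x":24,"y":-23.5},{"x":24,"y":-23.5},{"x":24,"y":-23.5}]'
python3 -m crank '[{"yaw":-7},{"yaw":-7},{"yaw":-7},{"yaw":-7},{"yaw":-7},{"yaw":-7},{"yaw":-7},{"yaw":-1.5},{},{}]'
```

```text
invalid input
invalid input
invalid input
```

```bash
python3 -m crank '[{"x":0,"y":0,"z":-30,"yaw":0},{"x":0,"y":0,"z":-30,"yaw":0}]'; python3 -m crank --help | head -20
```

```text
t: 1.57
tool_pos: [0.2988, -0.6587, 0.3003]
tcp_rot: [-0.003, 0.977, 0.211, -0.001]
wrist_force: [0.1, -1.0, 1.1]
opening: 0.0854
finger_force: 0.0invalid input: not JSON, or not a number
```

```bash
python3 -m crank '[{"x":24,"y":-23.5,"z":0,"yaw":0},{"x":24,"y":-23.5,"z":0,"yaw":0},{"x":24,"y":-23.5,"z":0,"yaw":0},{"x":24,"y":-23.5,"z":0,"yaw":0},{"x":24,"y":-23.5,"z":0,"yaw":0},{"x":24,"y":-23.5,"z":0,"yaw":0},{"x":24,"y":-23.5,"z":0,"yaw":0},{"x":24,"y":-23.5,"z":0,"yaw":0},{"x":24,"y":-23.5,"z":0,"yaw":0},{"x":24,"y":-23.5,"z":0,"yaw":0},{"x":24,"y":-23.5,"z":0,"yaw":0},{"x":24,"y":-23.5,"z":0,"yaw":0}]'
python3 -m crank '[{"x":24,"y":-23.5,"z":0,"yaw":0},{"x":24,"y":-23.5,"z":0,"yaw":0},{"x":24,"y":-23.5,"z":0,"yaw":0},{"x":24,"y":-23.5,"z":0,"yaw":0},{"x":24,"y":-23.5,"z":0,"yaw":0},{"x":24,"y":-23.5,"z":0,"yaw":0},{"x":24,"y":-23.5,"z":0,"yaw":0},{"x":24,"y":-23.5,"z":0,"yaw":0},{"x":24,"y":-23.5,"z":0,"yaw":0},{"x":24,"y":-23.5,"z":0,"yaw":0},{"x":24,"y":-23.5,"z":0,"yaw":0}]'
python3 -m crank '[{"x":0,"y":0,"z":0,"yaw":-7},{"x":0,"y":0,"z":0,"yaw":-7},{"x":0,"y":0,"z":0,"yaw":-7},{"x":0,"y":0,"z":0,"yaw":-7},{"x":0,"y":0,"z":0,"yaw":-7},{"x":0,"y":0,"z":0,"yaw":-7},{"x":0,"y":0,"z":0,"yaw":-7},{"x":0,"y":0,"z":0,"yaw":-1.5},{"x":0,"y":0,"z":0,"yaw":0},{"x":0,"y":0,"z":0,"yaw":0}]'
```

```text
t: 2.57
tool_pos: [0.4456, -0.283, 0.3026]
tcp_rot: [0.0, 0.977, 0.211, 0.0]
wrist_force: [0.6, -0.6, 0.6]
opening: 0.0853
finger_force: 0.0
t: 3.48
tool_pos: [0.5793, 0.0615, 0.3026]
tcp_rot: [0.0, 0.977, 0.211, 0.0]
wrist_force: [0.6, 0.2, 0.6]
opening: 0.0853
finger_force: 0.0
t: 4.32
tool_pos: [0.5789, 0.0598, 0.3023]
tcp_rot: [0.0, 0.795, 0.607, 0.0]
wrist_force: [-0.6, -0.2, -0.4]
opening: 0.0855
finger_force: 0.0
```

```bash
cat >> h.py <<'E'
from scipy.spatial.transform import Rotation as R
EX=np.array([np.cos(np.radians(-15.15)),np.sin(np.radians(-15.15)),0])
def wrist_hit(d,s,u,v,z):
    f=240/np.tan(np.radians(d["fov_y"])/2); a=np.array([u-d["cx"],v-d["cy"]]); r=np.hypot(*a); th=r/f
    c=np.array([*(np.sin(th)*a/max(r,1e-9)),np.cos(th)]); q=s["tcp_rot"]; Rt=R.from_quat([q[1],q[2],q[3],q[0]]).as_matrix()
    o=np.array(s["tool_pos"])+Rt@d["mount"][:3,3]; w=Rt@d["mount"][:3,:3]@c
    return o+w*(z-o[2])/w[2]
E
python3 - <<'E'
from h import *
s=robot.sense(); d=robot.snapshot("wrist"); cv2.imwrite("pics/w1.png",d["image"][:,:,::-1])
print(s["t"],np.round(s["tool_pos"],4),np.round(s["tcp_rot"],3),np.round(s["wrist_force"],2),d["fov_y"],np.round(d["mount"],3).tolist())
for n in ["lid_handle","key_top","lid"]:
    for r in robot.regions_of(n,"wrist")[:2]:
        v,u=np.where(r["pixels"]); z={"lid_handle":.166,"key_top":.118,"lid":.130}[n]
        print(n,round(r["score"],2),len(u),u.mean(),v.mean(),wrist_hit(d,s,u.mean(),v.mean(),z))
    print([(np.round(b["point"],4),round(b["score"],2)) for b in robot.boxes_of(n,"wrist")[:2]])
E
```

```text
4.3167 [0.5789 0.0598 0.3023] [0.    0.795 0.607 0.   ] [-0.56 -0.25 -0.4 ] 65.70646984690485 [[0.0, -0.958, -0.288, 0.074], [1.0, 0.0, 0.0, 0.0], [-0.0, -0.288, 0.958, -0.131], [0.0, 0.0, 0.0, 1.0]]
[(array([0.6383, 0.0775, 0.1293]), 0.68)]
key_top 0.79 1127 251.61668145519076 187.09760425909494 [0.53197023 0.0984419  0.118     ]
[(array([0.529 , 0.0963, 0.116 ]), 0.56), (array([0.61  , 0.0883, 0.1296]), 0.23)]
lid 0.73 36222 378.0482855723041 182.79203246645685 [0.63658798 0.07558404 0.13      ]
lid 0.17 1027 251.873417721519 187.08666017526778 [0.53471102 0.09962425 0.13      ]
[(array([0.6347, 0.0759, 0.129 ]), 0.7)]
```

View pics/w1.png

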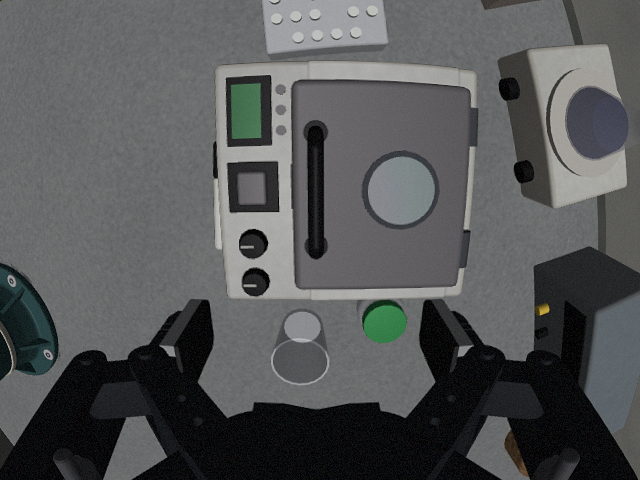

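The wrist view shows the bar from (315,131) to (316,248), nearly parallel to image columns, so yaw is right. Key pad centre is at (252,187).

```bash
python3 - <<'E'
from h import *
s=robot.sense(); d=robot.snapshot("wrist")
a,b,m=[wrist_hit(d,s,316,v,.166) for v in (131,248,189.5)]
print(a,b,m,"bar angle",np.degrees(np.arctan2(*(a-b)[:2][::-1])))
q=s["tcp_rot"]; Rt=R.from_quat([q[1],q[2],q[3],q[0]]).as_matrix()
print("tool yaw x",np.degrees(np.arctan2(Rt[1,0],Rt[0,0])))
print("key->handle exp",wrist_hit(d,s,252,187,.118)+56e-3*EX)
print("shift mm",1000*Rt.T@(m-s["tool_pos"]))
E
```

```text
[0.59791735 0.13010314 0.166     ] [0.57525    0.04608286 0.166     ] [0.58687674 0.08917857 0.166     ] bar angle 74.90194673732765
tool yaw x 74.87979485324165
key->handle exp [0.58625594 0.08390861 0.118     ]
shift mm [3.02064845e+01 1.00905637e-01 1.36296999e+02]
```

```bash
python3 -m crank '[{"x":28,"y":0,"z":0,"yaw":0},{"x":0,"y":0,"z":30,"yaw":0},{"x":0,"y":0,"z":30,"yaw":0},{"x":0,"y":0,"z":30,"yaw":0},{"x":0,"y":0,"z":20,"yaw":0},{"x":0,"y":0,"z":15,"yaw":0},{"x":0,"y":0,"z":12,"yaw":0},{"x":0,"y":0,"z":8,"yaw":0},{"x":0,"y":0,"z":0,"yaw":0},{"x":0,"y":0,"z":0,"yaw":0}]'
python3 -m crank '[{"x":0,"y":0,"z":0,"yaw":0},{"x":0,"y":0,"z":0,"yaw":0},{"x":0,"y":0,"z":0,"yaw":0},{"x":0,"y":0,"z":0,"yaw":0},{"x":0,"y":0,"z":0,"yaw":0},{"x":0,"y":0,"z":0,"yaw":0},{"x":0,"y":0,"z":0,"yaw":0},{"x":0,"y":0,"z":0,"yaw":0},{"x":0,"y":0,"z":0,"yaw":0},{"x":0,"y":0,"z":0,"yaw":0},{"x":0,"y":0,"z":0,"yaw":0},{"x":0,"y":0,"z":0,"yaw":0}]' 0 30
```

```text
t: 5.55
tool_pos: [0.5865, 0.0872, 0.1575]
tcp_rot: [0.0, 0.794, 0.608, 0.0]
wrist_force: [-0.6, -0.4, 0.1]
opening: 0.0853
finger_force: 0.0
t: 6.55
tool_pos: [0.5859, 0.0871, 0.1576]
tcp_rot: [-0.0, 0.794, 0.608, -0.0]
wrist_force: [-2.8, -0.3, 5.7]
opening: 0.0107
finger_force: 29.4
```

```bash
python3 -m crank '[{"x":0,"y":0.4,"z":-1,"yaw":0},{"x":0,"y":0.4,"z":-1,"yaw":0},{"x":0,"y":0,"z":0,"yaw":0},{"x":0,"y":0,"z":0,"yaw":0}]'
```

```text
t: 6.88
tool_pos: [0.5862, 0.087, 0.1585]
tcp_rot: [-0.001, 0.794, 0.608, -0.001]
wrist_force: [-1.0, 2.0, -3.9]
opening: 0.0109
finger_force: 29.2
```

```bash
python3 -m crank '[{"x":0,"y":0.4,"z":-1,"yaw":0},{"x":0,"y":0.4,"z":-1,"yaw":0},{"x":0,"y":0,"z":0,"yaw":0},{"x":0,"y":0,"z":0,"yaw":0}]'; python3 -m crank '[{"x":0,"y":0.4,"z":-1,"yaw":0},{"x":0,"y":0,"z":0,"yaw":0},{"x":0,"y":0,"z":0,"yaw":0}]'
```

```text
t: 7.22
tool_pos: [0.5872, 0.0867, 0.1611]
tcp_rot: [-0.0, 0.794, 0.608, -0.0]
wrist_force: [-2.2, 1.6, -3.6]
opening: 0.0108
finger_force: 29.2
t: 7.47
tool_pos: [0.5877, 0.0866, 0.1622]
tcp_rot: [-0.0, 0.794, 0.608, -0.0]
wrist_force: [-2.1, 1.3, -3.2]
opening: 0.0112
finger_force: 29.3
```

```bash
python3 -m crank '[{"x":0,"y":0.4,"z":-1,"yaw":0},{"x":0,"y":0.4,"z":-1,"yaw":0},{"x":0,"y":0,"z":0,"yaw":0},{"x":0,"y":0,"z":0,"yaw":0}]'; python3 -m crank '[{"x":0,"y":0.4,"z":-1,"yaw":0},{"x":0,"y":0.4,"z":-1,"yaw":0},{"x":0,"y":0,"z":0,"yaw":0},{"x":0,"y":0,"z":0,"yaw":0}]'
```

```text
t: 7.8
tool_pos: [0.5886, 0.0863, 0.1643]
tcp_rot: [-0.0, 0.794, 0.608, -0.0]
wrist_force: [-2.0, 1.9, -4.0]
opening: 0.0106
finger_force: 29.3
t: 8.13
tool_pos: [0.5895, 0.0861, 0.1664]
tcp_rot: [-0.0, 0.794, 0.608, -0.0]
wrist_force: [-4.1, 1.3, -3.0]
opening: 0.0108
finger_force: 29.3
```

```bash
python3 - <<'E'
import numpy as np
p=lambda a:np.array([-138*np.cos(a)+55*np.sin(a),138*np.sin(a)+55*np.cos(a)])
r=np.radians
a=3.8
for b in [6,8,12,16,20,24,28,32,36,40,44,48,52,56,60]:
    print(a,b,np.round((p(r(b))-p(r(a)))*[1,-1],1)); a=b
print(p(r(60))-p(0), 60)
E
```

```text
3.8 6 [ 2.6 -5.1]
6 8 [ 2.5 -4.5]
8 12 [ 5.5 -8.8]
12 16 [ 6.1 -8.4]
16 20 [ 6.6 -8. ]
20 24 [ 7.2 -7.5]
24 28 [ 7.7 -7. ]
28 32 [ 8.1 -6.4]
32 36 [ 8.6 -5.8]
36 40 [ 9.  -5.2]
40 44 [ 9.3 -4.6]
44 48 [ 9.6 -3.9]
48 52 [ 9.8 -3.3]
52 56 [10.  -2.6]
56 60 [10.2 -1.8]
[116.63139721  92.01150572] 60
```

```bash
python3 -m crank '[{"x":0,"y":1.3,"z":-2.6,"yaw":0},{"x":0,"y":1.3,"z":-2.5,"yaw":0},{"x":0,"y":2.5,"z":-4.5,"yaw":0},{"x":0,"y":2.7,"z":-4.4,"yaw":0},{"x":0,"y":2.8,"z":-4.4,"yaw":0},{"x":0,"y":0,"z":0,"yaw":0},{"x":0,"y":0,"z":0,"yaw":0}]'
python3 - <<'E'
from h import *
d=robot.snapshot("side"); cv2.imwrite("pics/s2.png",cv2.resize(d["image"][120:360,160:440],None,fx=2.5,fy=2.5)[:,:,::-1])
E
```

```text
t: 8.72
tool_pos: [0.5995, 0.0834, 0.1855]
tcp_rot: [-0.0, 0.794, 0.608, -0.0]
wrist_force: [-4.3, 2.7, -2.8]
opening: 0.0111
finger_force: 29.3
```

View pics/s2.png

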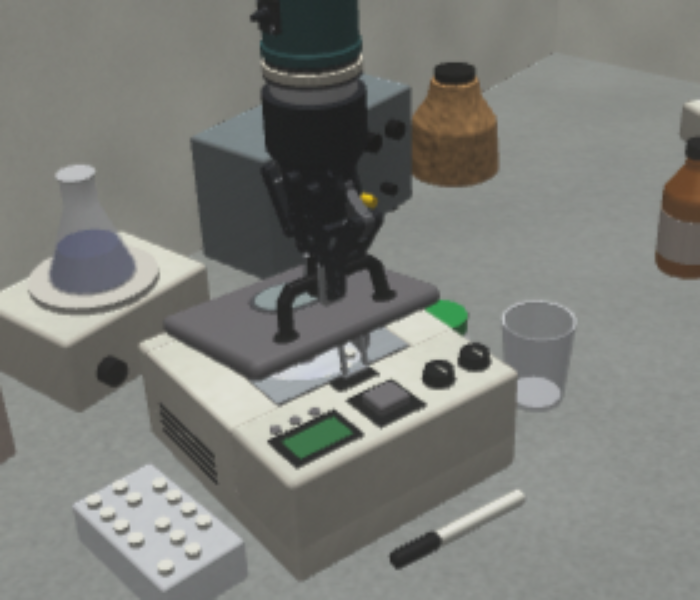

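The lid is off its seat and its front edge is visibly raised, at roughly (300,340), so it isn't caught. The key stays untouched, and I carry on along the arc.

```bash
python3 -m crank '[{"x":0,"y":3,"z":-4.2,"yaw":0},{"x":0,"y":3.1,"z":-4.2,"yaw":0},{"x":0,"y":3.3,"z":-4,"yaw":0},{"x":0,"y":3.3,"z":-4,"yaw":0},{"x":0,"y":3.6,"z":-3.8,"yaw":0},{"x":0,"y":3.6,"z":-3.7,"yaw":0},{"x":0,"y":3.8,"z":-3.5,"yaw":0},{"x":0,"y":3.9,"z":-3.5,"yaw":0},{"x":0,"y":4,"z":-3.2,"yaw":0},{"x":0,"y":4.1,"z":-3.2,"yaw":0}]'
python3 -m crank '[{"x":0,"y":4.3,"z":-2.9,"yaw":0},{"x":0,"y":4.3,"z":-2.9,"yaw":0},{"x":0,"y":4.5,"z":-2.6,"yaw":0},{"x":0,"y":4.5,"z":-2.6,"yaw":0},{"x":0,"y":0,"z":0,"yaw":0}]'
```

```text
t: 9.6
tool_pos: [0.6321, 0.0747, 0.2235]
tcp_rot: [-0.002, 0.794, 0.608, -0.002]
wrist_force: [-9.2, 2.7, 5.0]
opening: 0.011
finger_force: 29.3
t: 10.02
tool_pos: [0.6507, 0.0698, 0.2368]
tcp_rot: [-0.0, 0.794, 0.608, -0.001]
wrist_force: [-11.8, 1.4, 12.2]
opening: 0.0111
finger_force: 29.5
```

Radial load is building because my path runs about 4 mm inside the real arc. I'll ease outward before going on.

```bash
python3 -m crank '[{"x":0,"y":0,"z":-2,"yaw":0},{"x":0,"y":0,"z":-2,"yaw":0},{"x":0,"y":0,"z":0,"yaw":0},{"x":0,"y":0,"z":0,"yaw":0}]'
python3 - <<'E'
from h import *
d=robot.snapshot("side"); cv2.imwrite("pics/s3.png",cv2.resize(d["image"][120:360,160:440],None,fx=2.5,fy=2.5)[:,:,::-1])
E
```

```text
t: 10.35
tool_pos: [0.6517, 0.0695, 0.2376]
tcp_rot: [0.0, 0.794, 0.608, 0.0]
wrist_force: [-4.0, 1.5, -0.3]
opening: 0.0113
finger_force: 30.1
```

View pics/s3.png

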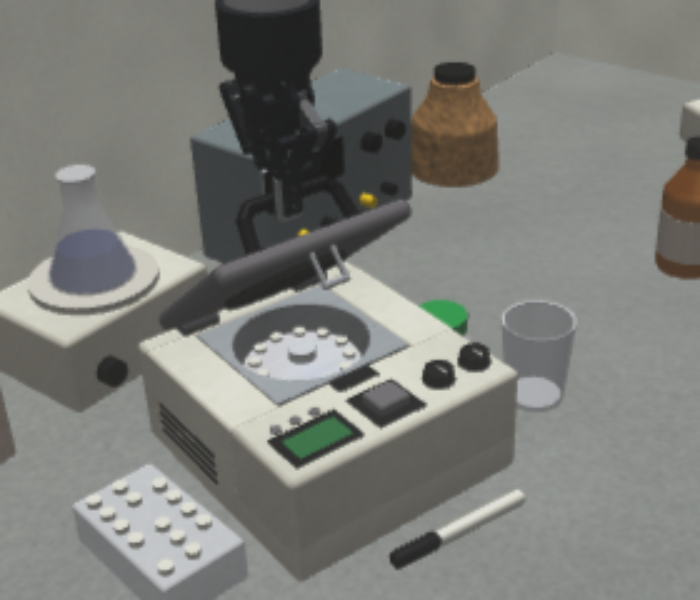

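The lid is now up about 41°, with the bar between the pads near (285,190) and the bystanders unmoved. The load has eased, so I continue to 60°.

```bash
python3 -m crank '[{"x":0,"y":4.7,"z":-2.4,"yaw":0},{"x":0,"y":4.7,"z":-2.4,"yaw":0},{"x":0,"y":4.8,"z":-2.2,"yaw":0},{"x":0,"y":4.8,"z":-2.1,"yaw":0},{"x":0,"y":0,"z":0,"yaw":0}]'
python3 -m crank '[{"x":0,"y":4.9,"z":-1.9,"yaw":0},{"x":0,"y":4.9,"z":-1.8,"yaw":0},{"x":0,"y":0,"z":0,"yaw":0}]'
```

```text
t: 10.82
tool_pos: [0.6711, 0.0643, 0.2473]
tcp_rot: [0.0, 0.794, 0.608, 0.001]
wrist_force: [-4.8, 2.1, 3.3]
opening: 0.0109
finger_force: 29.9
t: 11.07
tool_pos: [0.6806, 0.0617, 0.2508]
tcp_rot: [0.001, 0.794, 0.608, 0.001]
wrist_force: [-3.1, 0.9, 4.1]
opening: 0.0107
finger_force: 29.7
```

```bash
python3 -m crank '[{"x":0,"y":4.9,"z":-1.9,"yaw":0},{"x":0,"y":4.9,"z":-1.8,"yaw":0},{"x":0,"y":5,"z":-1.4,"yaw":0},{"x":0,"y":4.3,"z":-1,"yaw":0},{"x":0,"y":0,"z":0,"yaw":0},{"x":0,"y":0,"z":0,"yaw":0},{"x":0,"y":0,"z":0,"yaw":0}]'
python3 - <<'E'
from h import *
d=robot.snapshot("side"); cv2.imwrite("pics/s4.png",cv2.resize(d["image"][120:360,160:440],None,fx=2.5,fy=2.5)[:,:,::-1])
E
```

```text
t: 11.65
tool_pos: [0.6976, 0.0571, 0.2554]
tcp_rot: [-0.0, 0.794, 0.608, 0.0]
wrist_force: [-2.2, 2.7, -3.3]
opening: 0.0106
finger_force: 29.3
```

View pics/s4.png

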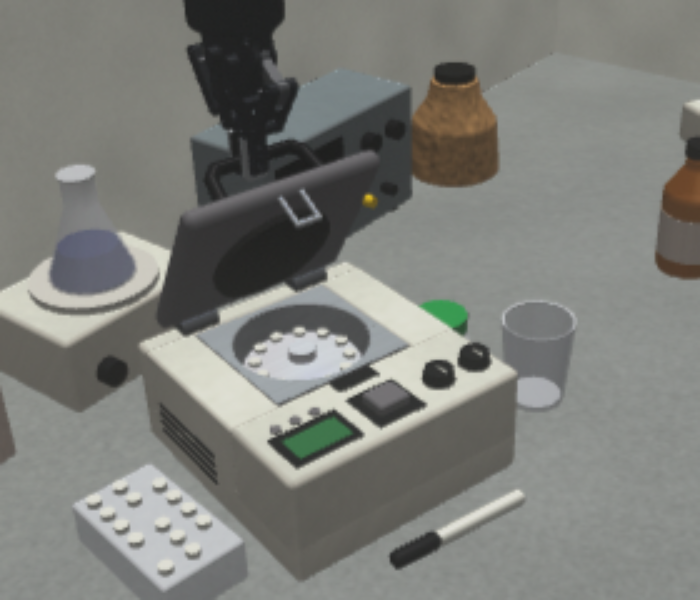

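The lid stands open with its front edge running from (185,215) to (378,155), the bar in the grip and the bystanders in place. I'll check the angle by projection.

```bash
python3 - <<'E'
from h import *
d=robot.snapshot("side"); f=240/np.tan(np.radians(d["fov_y"])/2); Ti=np.linalg.inv(d["world_from_camera"])
EY=np.array([-EX[1],EX[0],0]); C=np.array([.6145,.077,0])
for a in (52,56,60,64,68):
    t=np.radians(a); o=[]
    for y in (.0925,-.0925):
        x,z=-.158,.010
        p=C+EX*(.108+x*np.cos(t)+z*np.sin(t))+EY*y+[0,0,.111-x*np.sin(t)+z*np.cos(t)]
        c=Ti[:3,:3]@p+Ti[:3,3]; u=f*c[:2]/c[2]+[d["cx"],d["cy"]]; o.append(np.round((u-[160,120])*2.5))
    print(a,o)
print(np.round(robot.sense()["wrist_force"],1))
E
```

```text
52 [array([190., 239.]), array([388., 170.])]
56 [array([183., 228.]), array([381., 160.])]
60 [array([176., 217.]), array([374., 150.])]
64 [array([169., 207.]), array([366., 141.])]
68 [array([161., 197.]), array([359., 133.])]
[-1.5  3.1 -3. ]
```

```bash
python3 -c "
from cell import robot
print(robot.sign_off())"
```

```text
the job is handed in; nothing more can be done
None
```

The lid was not caught and came up at about 3–4 N, so I left the release key alone, raised the lid smoothly to about 59° (60° asked) and handed in with the gripper still holding it; nothing else on the bench looked moved in the last picture.

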